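# Put the line laser away in its dust case

### The job

Press the lid of the dust case down until its push-push catch lets go and the lid springs open, then stand the line laser upright in the wooden nest inside, fully down. Swing the lid shut and press it once more so that the catch takes it and it stays closed. Be gentle: set the laser down softly, never bear on the case or lid with more than 25 N, and leave everything else on the bench where it is.

Things in the scene. Friction and masses are not known exactly. Their poses are not given: they have to be found in the camera images.
- case: the dust case: a grey open-topped plastic box fixed to the bench, 180 x 180 and 74 high, walls and floor 6 thick. Origin at the centre of its underside; z up, -x is its front (catch side, towards the robot, turned by the case's yaw), +x its hinge side
- lid (a joint): angle of the aluminium lid about its hinge (parallel to the case's y), rad: 0 to 0.02 latched shut, 1.8 fully open, upright and leaning slightly back. Once free, a spring with a damper opens it and keeps it open: about 5 N at the free edge when shut, 2 N when open. The lid is 178 from hinge to free edge, 188 wide, 8 thick, with a 12 deep skirt. Below 0.3 rad the catch engages: swing slower than 40 mm/s there
- lid_press (a point): press here: on the lid's outer (upper) face over the catch, mid-width, 155 from the hinge axis, 23 from the free edge; moves with the lid. Push-push catch: pressing 4 to 11 mm below latched height (it differs) and letting go frees the lid, or latches it if it was open; less does nothing. 1 mm lower is a stiff stop, felt as a steep rise above the 5 to 9 N of spring and catch; 11 to 15 N is enough
- lid_hinge (a point): on the hinge axis, middle of its length: case frame (85, 0, 86), level with the lid's underside when shut. The lid's outer face is 8 from the axis; a steel catch piece 40 wide, 16 thick, 50 deep hangs under the lid at 155 from the axis
- nest (a point): centre of the nest's floor, which is the case's inside floor, 6 above the bench. The nest is a plywood frame with a rectangular opening 65 (along the case's x) by 49 (along the case's y) with bevelled rim, 12 deep, at the case's centre; there is 50 free on either side of the laser along y, and inside the case the walls' top edge is 68 above the floor
- laser_mid (a point): the line laser: a loose upright black plastic block, 60 (its x) x 44 (its y) x 62 high, 300 g give or take, with small glass windows on one end and one side and a flat button on top. Point at its centre, 31 above its underside; z up. Either way round (half turn) fits the nest, with its x along the case's x
- offcut: loose straight length of white plaster moulding, 110 x 40 x 30; a bystander, leave it alone (origin under its centre)
- tape: loose tape measure, 60 x 34 x 55, standing; a bystander (origin under its centre)
- spatula: loose spatula, 200 long, lying flat; a bystander (origin under its centre)
- bowl: loose rubber mixing bowl, 130 across, 75 high; a bystander (origin under its centre)
- brush: loose brush, 200 long, lying flat; a bystander (origin under its centre)
- sander: loose wooden sanding block with a grip, 110 x 65 x 38; a bystander (origin under its centre)
There are look-alikes about, which are no part of the job. What is shaped like the part that bears laser_mid but blue, purple or turquoise is not meant.

How it is judged:
By the outcome, as a careful person would: the job done as asked, in the order asked, and still so for the second after the job is handed in, with the robot touching nothing.
It also fails if it takes over 72 s, if anything falls off the work surface, if the arm or the gripper's body presses on something with over 40 N, if the wrist force passes 120 N, or if a joint passes its speed limit or range.

### The arm

A 6-joint arm with a two-finger parallel gripper is mounted at the origin on the work surface. World frame = base frame: x ahead of the robot, y to its left, z up, the work surface at z = 0. Lengths are in m, angles in rad, forces in N, time in s.
With the tool pointing down it reaches from about 0.275 to 0.775 m from the base axis. Payload 14.6 kg.
Tool frame: the origin (TCP) lies midway between the tips of the shut fingers; the grasp point (between the pads) lies 19 mm behind it; z points along the fingers, y is the line along which they close (so a half turn about z gives the same grasp; the last joint's range is limited). The gripper opens to 85 mm and grips with 20 to 120 N. Pads are 22 mm wide; open, the fingers measure 114 mm over their backs; the gripper's body (76 mm by 85 mm) begins 54 mm behind the grasp point. The pads swing forward as they close: fully open they stand 13 mm farther back than shut.
Start: joints at [-1.39, 0.263, -0.048, 1.259, 0, 1.415], TCP at [0.173, -0.496, 0.231] pointing down, gripper open.
Joint ranges: [-2.65, 2.65], [-0.89, 1.7], [-1.18, 1.37], [-2.13, 2.11], [-1.35, 1.29], [-3.14, 3.14]. Speed limits (rad/s): [1.89, 1.89, 2.57, 2.79, 3.14, 3.14].

### API

Orientations are given as a rotation vector (axis times angle).
In Python, from cell import env, hand, kin, vision, order, read_clock, read_q, read_joint_velocities, read_tau, read_ee_pos, read_tool_rot, read_wrist_force, read_wrist_torque, read_grip_width, read_grip_force gives the robot as it stands. Calls block until the motion is done:
- env.goto(position, orientation): joint-space move of the TCP to a pose.
- env.line_to(position, orientation=None, max_speed=0.15): straight line of the TCP; orientation=None keeps the orientation; max_speed is the mean speed in m/s.
- env.move_j(angles): joint-space move.
- hand.let_go() and hand.grasp(grasp_force=None): open the fingers fully, or close them until they stop; grasp_force is the grip in N (None keeps the last).
- env.hold(seconds).
- kin.ik(position, orientation): joint angles nearest the present ones, or None.
- vision.capture(name): name is "scene" or "top" or "wrist"; returns (picture, depth): 384x512x3 uint8, red, green, blue; 384x512 float32, m along the optical axis (not along the pixel's ray), 0 where there is no reading.
- vision.camera_model(name): a dict with "fov_y" (degrees; the focal length in pixels is half the picture's height over the tangent of half this angle, whatever the lens; pixels are square), "cx", "cy" (the principal point, pixels), "R" (3x3) and "t" (3): a world point X has camera coordinates R X + t; the wrist camera has in their place "tool_from_camera" (4x4, takes a point from camera to tool coordinates, whose origin is the TCP and whose axes are the flange's). Camera axes: x right, y down, z forward; pixel columns grow to the right and rows downward; lengths in m; the calibration is good to about 2 mm. A picture is of the moment at which its call begins: read the wrist's pose just before it. camera_model takes no time and is no camera call.
A pose or a line that the arm cannot do raises env.IKError and nothing moves.
- order.job_done(): hands the job in; it is judged then, once.
Readings, each from a call of its own:
- read_clock(): time.
- read_q(): joint angles.
- read_joint_velocities(): joint speeds.
- read_tau(): joint torques, N m.
- read_ee_pos(): TCP position.
- read_tool_rot(): TCP orientation.
- read_wrist_force(): force on the tool from outside, world axes, zero at the start.
- read_wrist_torque(): the same for the moment, N m.
- read_grip_width(): finger opening in m.
- read_grip_force(): force on a finger pad.
Only numpy, scipy, OpenCV 4.12 (cv2) and the standard library are available. Lean on these libraries where they do the work, as an engineer would, in place of code of your own. Each camera call takes 0.05 s, during which the arm holds its last target. There are 200 camera calls.

## Working session

There is one attempt and no reset: what is moved stays moved. The work goes in short steps, each a Python script; the robot and the scene stay as the last script left them, time stands still between calls to the robot, and variables do not carry over. Pictures are saved under pics/ and viewed, at most 10 in all, crops included, and the job is handed in when it is done.

```bash
ls; mkdir -p pics
cat > h.py <<'E'
import numpy as np, cv2
from scipy.spatial.transform import Rotation as Rn
from cell import *
def cam(n):
    m=vision.camera_model(n); f=192/np.tan(np.radians(m['fov_y'])/2)
    return m,f
def cloud(n):
    """world points HxWx3, picture, depth"""
    m,f=cam(n); p=np.array(read_ee_pos()); r=np.array(read_tool_rot())
    img,d=vision.capture(n)
    v,u=np.mgrid[0:384,0:512]
    P=np.stack([(u-m['cx'])/f*d,(v-m['cy'])/f*d,d],-1)
    if 'R' in m: W=(P-np.array(m['t']))@np.array(m['R'])
    else:
        T=np.array(m['tool_from_camera']); W=(P@T[:3,:3].T+T[:3,3])@Rn.from_rotvec(r).as_matrix().T+p
    return W,img,d
def save(n,img): cv2.imwrite('pics/'+n+'.png',img[:,:,::-1])
E
python3 - <<'E'
from h import *
for n in('scene','top'):
    W,i,d=cloud(n); np.savez(f'{n}.npz',W=W,i=i,d=d)
    save(n,cv2.resize(i,(800,600)))
    m=vision.camera_model(n);print(n,m)
print(vision.camera_model('wrist'),read_tool_rot(),read_clock())
E
```

```text
pics
scene {'fov_y': 50.78813496308504, 'cx': 260.5515932336184, 'cy': 187.01754951827627, 'R': array([[ 0.25372327,  0.96718587,  0.01326661],
       [ 0.84106502, -0.21382224, -0.49687994],
       [-0.47773856,  0.13722809, -0.86771788]]), 't': array([-0.09970069, -0.36737891,  1.66654684])}
top {'fov_y': 44.91485844083287, 'cx': 256.55093692261096, 'cy': 189.36554001211252, 'R': array([[-1.55434484e-02, -9.99879101e-01,  4.29259480e-04],
       [-9.92551690e-01,  1.53776592e-02, -1.20849786e-01],
       [ 1.20828574e-01, -2.30448463e-03, -9.92670713e-01]]), 't': array([0.00697382, 0.49680909, 1.44327265])}
{'fov_y': 64.03481084019917, 'cx': 258.7063112806449, 'cy': 194.55046081414534, 'tool_from_camera': array([[-7.51760244e-04, -9.44905131e-01, -3.27343442e-01,
         8.49345458e-02],
       [ 9.99999270e-01, -4.00622059e-04, -1.14011710e-03,
        -1.29789667e-04],
       [ 9.46161495e-04, -3.27344060e-01,  9.44904742e-01,
        -1.42431700e-01],
       [ 0.00000000e+00,  0.00000000e+00,  0.00000000e+00,
         1.00000000e+00]])} [-3.09649771e+00 -5.24805250e-01  2.17961128e-05] 0.1
```

View pics/top.png

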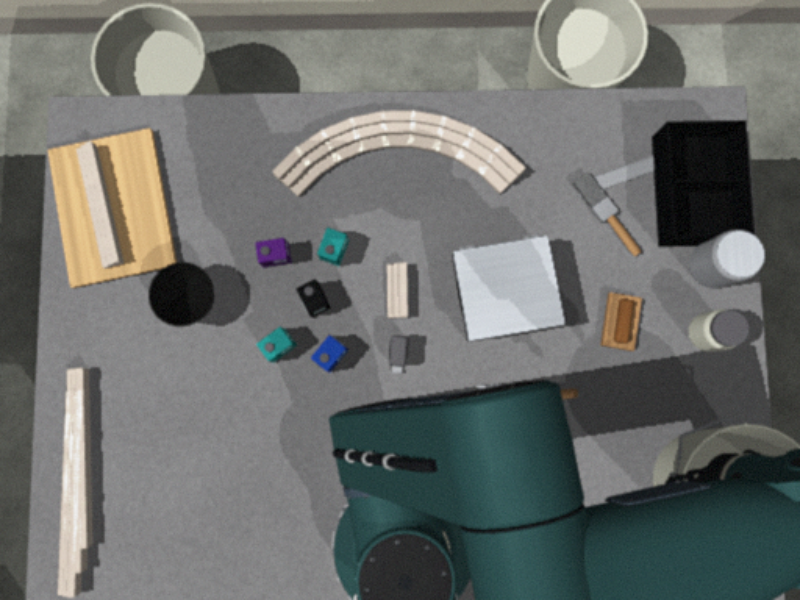

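View pics/scene.png

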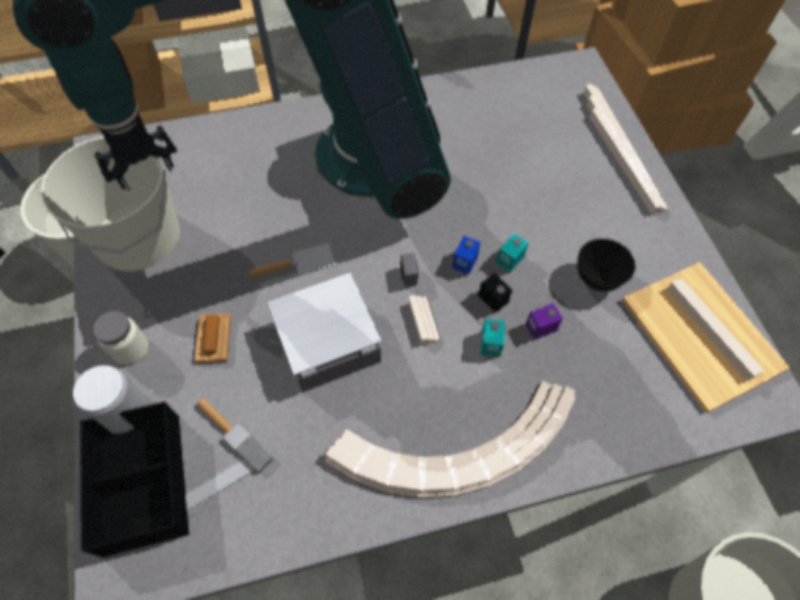

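Top view: the lasers are at (313,297) black, (272,251) purple, (332,245) and (275,344) turquoise, and (328,353) blue. Only the black one fits. The lid is at (510,288). I'll measure both and enlarge the black one to confirm.

Run:
```python
from h import *
for n,lc,cc in(('top',(201,190),(326,184)),('scene',(316,187),(208,208))):
    z=np.load(n+'.npz');W,i=z['W'],z['i']
    for nm,c,zl,zh,R in(('laser',lc,.052,.072,22),('lid',cc,.08,.108,70)):
        sub=np.zeros(W.shape[:2],bool);sub[c[1]-R:c[1]+R,c[0]-R:c[0]+R]=1
        m=(sub&(W[...,2]>zl)&(W[...,2]<zh)).astype(np.uint8)
        if nm=='laser': m&=(i.max(-1)<90).astype(np.uint8)
        k,l,s,_=cv2.connectedComponentsWithStats(m); b=1+np.argmax(s[1:,4]); P=W[l==b]
        r=cv2.minAreaRect((P[:,:2]*1000).astype(np.float32))
        print(n,nm,len(P),'z',np.percentile(P[:,2],[5,50,95]).round(4),r,cv2.boxPoints(r).round(0).tolist())
    if n=='top': save('laser',cv2.resize(i[145:245,150:270],None,fx=5,fy=5,interpolation=2))
```

```text
top laser 258 z [0.0554 0.0612 0.0665] ((495.5038146972656, 177.62254333496094), (61.632080078125, 43.580963134765625), 27.687862396240234) [[458.0, 183.0], [478.0, 144.0], [533.0, 173.0], [513.0, 211.0]]
top lid 3634 z [0.0879 0.0932 0.0983] ((506.739501953125, -209.53013610839844), (184.8831024169922, 189.7532501220703), 8.708535194396973) [[401.0, -130.0], [430.0, -317.0], [612.0, -289.0], [584.0, -102.0]]
scene laser 200 z [0.0545 0.0612 0.0659] ((502.1151428222656, 174.24545288085938), (59.42158508300781, 49.02388000488281), 24.097253799438477) [[465.0, 184.0], [485.0, 140.0], [539.0, 164.0], [519.0, 209.0]]
scene lid 2920 z [0.0896 0.0941 0.0981] ((512.79638671875, -213.01507568359375), (187.09974670410156, 188.2675018310547), 8.73692512512207) [[406.0, -134.0], [435.0, -320.0], [620.0, -292.0], [591.0, -106.0]]
```

View pics/laser.png

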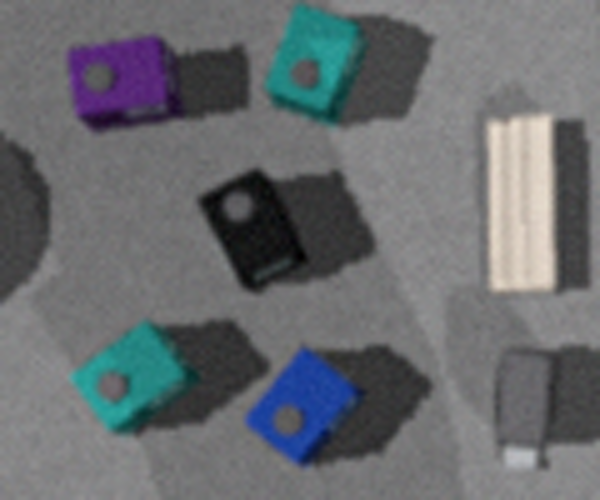

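Black block at crop (255,230), with its grey button and glass window, is the laser. I'll check IK with the camera turned towards the robot, clear of the opening lid, then go over the lid for a closer look.

```bash
cat >> h.py <<'E'
def down(yaw): return (Rn.from_euler('z',yaw)*Rn.from_euler('x',np.pi)).as_rotvec()
E
python3 - <<'E'
from h import *
y=np.radians(8.72); c=np.array([.514,-.210]); ux=np.array([np.cos(y),np.sin(y)])
for nm,xy,z,yw in(('press',c-.07*ux,.1,y+np.pi),('behind',c+.16*ux,.235,y+np.pi),('behind0',c+.16*ux,.235,y),('place',c,.03,y+np.pi),('pick',(.498,.176),.03,np.radians(26)+np.pi),('pick0',(.498,.176),.03,np.radians(26))):
    q=kin.ik([*xy,z],down(yw)); print(nm,None if q is None else np.round(q,2))
env.goto([.455,-.22,.26],down(y+np.pi))
print(read_clock(),read_ee_pos(),read_q(),read_wrist_force())
W,i,d=cloud('wrist');np.savez('w1.npz',W=W,i=i,d=d);save('w1',i)
m=((W[...,2]>.085)&(W[...,2]<.105)).astype(np.uint8)
k,l,s,_=cv2.connectedComponentsWithStats(m); P=W[l==1+np.argmax(s[1:,4])]
r=cv2.minAreaRect((P[:,:2]*1000).astype(np.float32));print(r,cv2.boxPoints(r).round(0).tolist(),np.median(P[:,2]))
E
```

```text
press [-0.62  0.3  -0.38  0.9   0.   -0.78]
behind [-0.39  0.58  0.48  1.47  0.   -0.54]
behind0 [-0.39  0.58  0.48  1.47  0.    2.6 ]
place [-0.53  0.45 -0.34  0.78  0.   -0.69]
pick [ 0.19  0.41 -0.41  0.75  0.   -0.27]
pick0 [ 0.19  0.41 -0.41  0.75  0.    2.87]
1.9833 [ 0.45484989 -0.2203665   0.25993317] [-6.12476100e-01  2.22124478e-01 -2.71714004e-02  1.32156580e+00
 -6.58176969e-05 -7.63131973e-01] [ 0.52655097  0.32181424 -0.66706392]
((506.6462707519531, -210.78128051757812), (177.2010955810547, 188.4071044921875), 8.605224609375) [[405.0, -131.0], [433.0, -317.0], [608.0, -291.0], [580.0, -104.0]] 0.09400875493854219
```

View pics/w1.png

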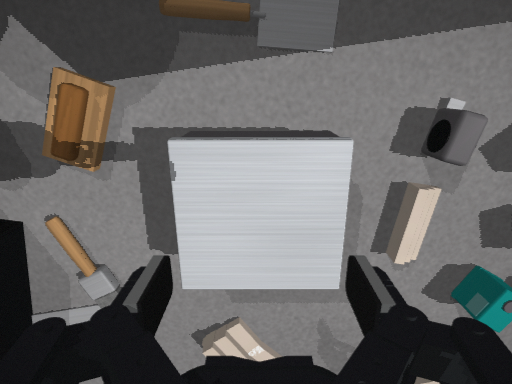

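The wrist view shows the whole lid, 177x188 (178x188 expected), top at 0.094, front edge at row 138. Pressing now.

```bash
cat >> h.py <<'E'
YAW=np.radians(8.65); C=np.array([.5106,-.2102]); UX=np.array([np.cos(YAW),np.sin(YAW)]); UY=np.array([-UX[1],UX[0]])
def w(x,y,z): return [*(C+x*UX+y*UY),z]   # case -> world
DN=down(YAW+np.pi)
def press(x,y,z0,zmin,fmax=12.5,step=.001):
    """press down in steps till the stiff stop; returns log"""
    b=read_wrist_force()[2]; z=z0; log=[]
    while z>zmin:
        z-=step; env.line_to(w(x,y,z),max_speed=.02); f=read_wrist_force()[2]-b
        log.append((round(z,4),round(read_ee_pos()[2],4),round(f,1)))
        if f>fmax: break
    return log
E
python3 - <<'E'
from h import *
hand.grasp(20); print(read_clock())
env.line_to(w(-.07,0,.102),DN,max_speed=.15); print(read_clock(),read_ee_pos())
print(press(-.07,0,.098,.078)); print(read_clock())
env.line_to(w(-.072,0,.100),max_speed=.05)
env.line_to(w(-.13,0,.135),max_speed=.12)
env.line_to(w(-.13,0,.25),max_speed=.2); print(read_clock())
W,i,d=cloud('scene');save('open1',i)
W,i,d=cloud('wrist');np.savez('w2.npz',W=W,i=i,d=d)
E
```

```text
2.8
4.0083 [ 0.44178295 -0.2209678   0.10262758]
[(0.097, np.float64(0.097), np.float64(0.3)), (0.096, np.float64(0.096), np.float64(-0.1)), (0.095, np.float64(0.095), np.float64(0.8)), (0.094, np.float64(0.0941), np.float64(4.1)), (0.093, np.float64(0.0931), np.float64(5.1)), (0.092, np.float64(0.092), np.float64(4.8)), (0.091, np.float64(0.091), np.float64(4.3)), (0.09, np.float64(0.09), np.float64(4.5)), (0.089, np.float64(0.089), np.float64(4.9)), (0.088, np.float64(0.088), np.float64(4.2)), (0.087, np.float64(0.087), np.float64(5.6)), (0.086, np.float64(0.086), np.float64(4.7)), (0.085, np.float64(0.085), np.float64(5.7)), (0.084, np.float64(0.084), np.float64(5.0)), (0.083, np.float64(0.0833), np.float64(10.0)), (0.082, np.float64(0.0826), np.float64(15.6))]
8.1583
10.1083
```

View pics/open1.png

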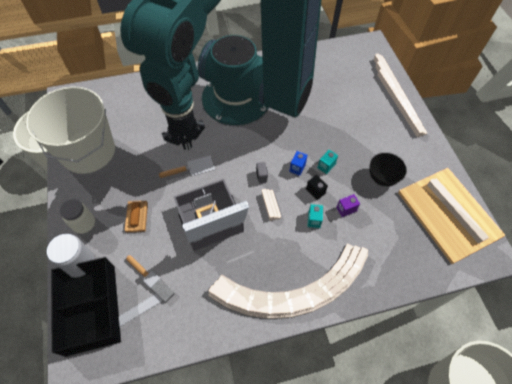

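The lid is open, with the nest visible at (207,211). Next, a close look at the laser from above, measuring the nest on the way.

Run:
```python
from h import *
env.line_to(w(-.03,0,.25),max_speed=.25); Wn,i,d=cloud('wrist');np.savez('w3.npz',W=Wn,i=i,d=d);save('nest',i)
hand.let_go()
ly=np.radians(26)+np.pi
env.goto([.495,.175,.22],down(ly)); print(read_clock())
W,i,d=cloud('wrist');np.savez('w4.npz',W=W,i=i,d=d)
z=W[...,2]
m=((z>.055)&(z<.07)&(i.max(-1)<110)&(np.hypot(W[...,0]-.498,W[...,1]-.176)<.05)).astype(np.uint8)
k,l,s,_=cv2.connectedComponentsWithStats(m); P=W[l==1+np.argmax(s[1:,4])]
r=cv2.minAreaRect((P[:,:2]*1000).astype(np.float32));print(r,np.median(P[:,2]))
a=cv2.hconcat([cv2.imread('pics/nest.png')[:,:,::-1][:, 60:452],i[:,60:452]]);save('nl',a)
# nest top: z ~ .018
z=Wn[...,2];X=(Wn[...,:2]-C)@UX;Y=(Wn[...,:2]-C)@UY
m=(abs(X)<.075)&(abs(Y)<.075)&(z>.013)&(z<.024)
print('nest rim',m.sum(),np.percentile(X[m],[1,99]),np.percentile(Y[m],[1,99]))
f=(abs(X)<.05)&(abs(Y)<.04)&(z<.009)
k,l,s,cc=cv2.connectedComponentsWithStats(f.astype(np.uint8));b=l[tuple(np.argwhere(f)[np.argmin((X[f]**2+Y[f]**2))])]
g=l==b;r=cv2.minAreaRect((np.stack([X[g],Y[g]],-1)*1000).astype(np.float32));print('floor',g.sum(),r,np.median(z[g]))
```

```text
13.0417
((499.40875244140625, 177.21795654296875), (60.42821502685547, 44.015384674072266), 25.108413696289062) 0.0616338801605803
nest rim 1793 [-0.0702756   0.04204004] [-0.03464242  0.03460913]
floor 1767 ((2.2076263427734375, -0.05500030517578125), (49.0665168762207, 63.070838928222656), 89.84190368652344) 0.005761830645655247
```

View pics/nl.png

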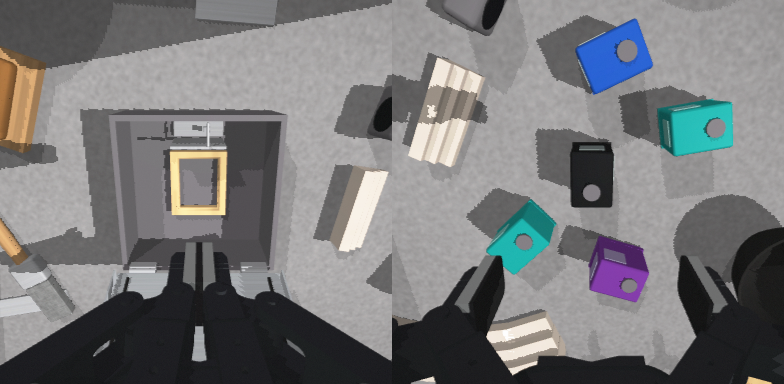

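The laser is at (0.4994, 0.1772), yaw 25.1°, size 60x44. The nest is centred within about 1 mm. The finger gaps to the turquoise neighbours are enough, so I'm picking it up.

Run:
```python
from h import *
o=down(np.radians(25.1)+np.pi); xy=[.4994,.1772]
env.line_to([*xy,.11],o,max_speed=.2); env.line_to([*xy,.025],o,max_speed=.08)
print(read_clock(),read_wrist_force(),read_ee_pos())
hand.grasp(35); print(read_grip_width(),read_grip_force())
b=read_wrist_force()[2]
env.line_to([*xy,.035],o,max_speed=.05); env.line_to([*xy,.17],o,max_speed=.2)
print(read_clock(),read_grip_width(),read_wrist_force()[2]-b)
env.goto(w(.0003,0,.17),DN); print(read_clock(),read_ee_pos(),w(.0003,0,.17),read_grip_width())
W,i,d=cloud('wrist');save('held',i)
# laser underside / pose from wrist cloud: front face points
z=W[...,2];X=(W[...,:2]-C)@UX;Y=(W[...,:2]-C)@UY
m=(abs(X)<.045)&(abs(Y)<.028)&(z>.12)&(z<.23)&(i.max(-1)<90)
print(m.sum(),np.percentile(X[m],[1,99]),np.percentile(Y[m],[1,99]),np.percentile(z[m],[1,50,99]))
```

```text
15.0 [ 0.34663987  0.81400561 -0.12055363] [0.49972012 0.17725872 0.02541433]
0.04383231998169614 36.014360189437866
16.6333 0.04375324068456097 -9.104986236607488
18.075 [ 0.51107482 -0.20917553  0.16990902] [np.float64(0.5108965876531106), np.float64(-0.21015488055826614), 0.17] 0.043623117308856305
16094 [-0.02983956  0.02793751] [-0.02643886  0.0262707 ] [0.15275357 0.20619319 0.22823393]
```

View pics/held.png

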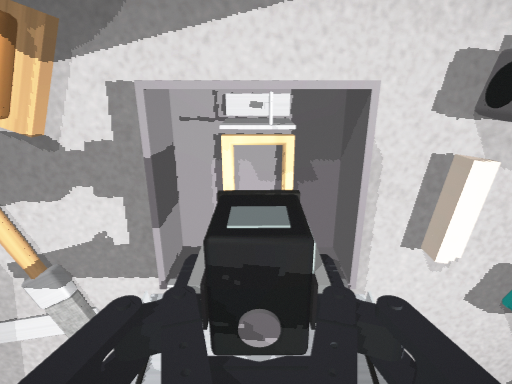

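The laser is held upright and centred over the nest, with its front end face at (258,215) squared to the frame. Lowering it gently.

Run:
```python
from h import *
env.line_to(w(.0003,0,.058),DN,max_speed=.12)
env.hold(.3); b=np.array(read_wrist_force()); print(read_clock(),b,read_ee_pos())
z=.058
while z>.0295:
    z-=.001 if z<.035 else .003; env.line_to(w(.0003,0,z),max_speed=.03)
    f=np.array(read_wrist_force())-b
    if f[2]>2 or abs(f[:2]).max()>3: print(round(z,4),f.round(1))
    if f[2]>3: break
print(read_clock(),z,read_ee_pos(),read_wrist_force(),read_grip_width())
```

```text
19.5083 [-0.14718238  0.0440491  -3.07450907] [ 0.5110223  -0.21025315  0.05833141]
0.031 [-2.1 -1.   7.8]
22.2583 0.03099999999999998 [ 0.51101623 -0.21026372  0.03131453] [-2.28647002 -0.93482935  4.73109033] 0.04350511114109012
```

Contact came at exactly the expected height: TCP 0.031, laser underside 0.006. Releasing and checking.

Run:
```python
from h import *
hand.let_go(); print(read_clock(),read_wrist_force())
env.line_to(w(.0003,0,.10),max_speed=.08); env.line_to(w(-.03,0,.25),max_speed=.2)
W,i,d=cloud('wrist');save('placed',i[:, 60:452])
z=W[...,2];X=(W[...,:2]-C)@UX;Y=(W[...,:2]-C)@UY
m=(abs(X)<.04)&(abs(Y)<.035)&(z>.05)&(z<.085)
r=cv2.minAreaRect((np.stack([X[m],Y[m]],-1)*1000).astype(np.float32));print(r,np.percentile(z[m],[5,50,95]),read_clock())
# lid open state from top camera
W,i,d=cloud('top');z=W[...,2];X=(W[...,:2]-C)@UX;Y=(W[...,:2]-C)@UY
m=(abs(Y)<.08)&(X>.06)&(X<.17)&(z>.12)&(z<.28);print('lid',m.sum(),np.polyfit(z[m],X[m],1) if m.sum()>20 else '',np.percentile(X[m],[2,98]),np.percentile(z[m],[2,98]))
hand.grasp(20)
H=np.array([.085,.086]);h=.011
def tip(t,r0=.146,r1=.166):
    e=H+.178*np.array([-np.cos(t),np.sin(t)])+.008*np.array([np.sin(t),np.cos(t)])
    if t>=np.pi/2: return e[0]+h,.086+r0
    r=r1+(r0-r1)*t/(np.pi/2)
    c=H+r*np.array([-np.cos(t),np.sin(t)])+.008*np.array([np.sin(t),np.cos(t)])
    return c[0]+h,c[1]
for t in np.arange(1.8,-.01,-.15):
    x,zz=tip(t); q=kin.ik(w(x,0,zz),DN); print(round(t,2),np.round([x,zz],3),None if q is None else np.round(q,2))
print(kin.ik(w(.165,0,.3),DN))
```

```text
22.75 [ 0.22749748 -0.21942038  1.51159353]
((-0.9571628570556641, 0.3337249755859375), (44.88213348388672, 60.80880355834961), 89.91007232666016) [0.06005684 0.06758623 0.07015215] 24.7333
lid 1187 [0.19121588 0.0692328 ] [0.08973848 0.12859211] [0.12439274 0.26329255]
1.8 [0.144 0.232] [-0.4   0.55  0.41  1.43  0.   -0.55]
1.65 [0.118 0.232] [-0.42  0.5   0.33  1.4   0.   -0.57]
1.5 [0.094 0.233] [-0.44  0.46  0.26  1.37  0.   -0.59]
1.35 [0.071 0.233] [-0.46  0.42  0.2   1.35  0.   -0.61]
1.2 [0.049 0.229] [-0.49  0.39  0.13  1.32  0.   -0.64]
1.05 [0.027 0.222] [-0.51  0.35  0.06  1.28  0.   -0.66]
0.9 [0.006 0.212] [-0.53  0.33 -0.01  1.24  0.   -0.68]
0.75 [-0.013  0.198] [-0.55  0.3  -0.08  1.19  0.   -0.7 ]
0.6 [-0.03   0.182] [-0.57  0.29 -0.15  1.13  0.   -0.73]
0.45 [-0.045  0.163] [-0.59  0.28 -0.22  1.07  0.   -0.75]
0.3 [-0.057  0.142] [-0.61  0.27 -0.28  1.01  0.   -0.76]
0.15 [-0.065  0.118] [-0.62  0.28 -0.34  0.95  0.   -0.77]
0.0 [-0.07   0.094] [-0.63  0.3  -0.4   0.88  0.   -0.78]
[-0.384987    0.60599606  0.70569169  1.67049196  0.         -0.53595798]
```

View pics/placed.png

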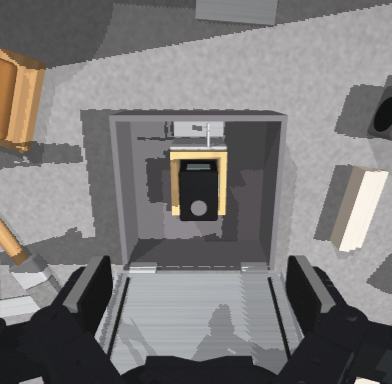

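The laser stands in the nest, top at 0.0676 (0.068 expected) and squared; the lid lies at about 1.8 rad. Swinging it shut from behind.

```bash
cat > shut.py <<'E'
from h import *
H=np.array([.085,.086]);h=.011
def tip(t,r0=.146,r1=.166):
    n=np.array([np.sin(t),np.cos(t)]);a=np.array([-np.cos(t),np.sin(t)])
    if t>=np.pi/2: return (H+.178*a+.008*n)[0]+h,.086+r0
    c=H+(r1+(r0-r1)*t/(np.pi/2))*a+.008*n
    return c[0]+h,c[1]
env.line_to(w(-.03,0,.30),DN,max_speed=.2)
env.line_to(w(.17,0,.30),max_speed=.2)
env.line_to(w(.17,0,.232),max_speed=.12); env.hold(.2)
b=np.array(read_wrist_force()); print(read_clock(),b.round(1))
env.line_to(w(.15,0,.232),max_speed=.06)
for t in [*np.arange(1.8,.4,-.1),*np.arange(.36,.05,-.06)]:
    x,z=tip(t); env.line_to(w(x,0,z),max_speed=.08 if t>.4 else .018)
    f=np.array(read_wrist_force())-b; print(round(t,2),f.round(1),end=' ')
    if np.linalg.norm(f)>18: print('STOP');break
print(read_clock(),read_ee_pos(),w(x,0,z))
E
python3 shut.py
```

```text
28.0167 [ 0.6 -0.1  0.1]
1.8 [ 0.4 -0.5 -1.5] 1.7 [ 1.6 -0.3  1.2] 1.6 [0.7 1.  0.8] 1.5 [1.7 0.5 0.9] 1.4 [ 2.1  1.2 -0.2] 1.3 [2.3 1.1 0.5] 1.2 [2.4 1.1 0.6] 1.1 [1.8 1.6 1. ] 1.0 [2.  1.  0.1] 0.9 [1.2 1.8 0.2] 0.8 [1.7 1.9 1.9] 0.7 [1.4 2.2 1.8] 0.6 [1.4 2.3 3.3] 0.5 [1.1 1.8 1.7] 0.36 [3.7 0.5 1.4] 0.3 [ 2.5 -0.4  2.4] 0.24 [2.4 1.7 3.3] 0.18 [1.9 1.3 2.8] 0.12 [2.4 0.6 3.7] 0.06 [3.6 0.2 4. ] 38.1667 [ 0.44295959 -0.22054951  0.10392713] [np.float64(0.44291967774598845), np.float64(-0.22049610748944318), np.float64(0.10389382026848319)]
```

Run:
```python
from h import *
L=press(-.07,0,.1035,.078,fmax=8.5); print([tuple(map(float,a)) for a in L[-5:]],read_clock())
env.line_to(w(-.07,0,.096),max_speed=.02); print(read_wrist_force(),end=' ')
env.line_to(w(-.07,0,.100),max_speed=.03); print(read_wrist_force(),end=' ')
env.line_to(w(-.10,0,.20),max_speed=.12); env.line_to(w(-.1,0,.28),max_speed=.2); env.hold(.5)
W,i,d=cloud('top');save('final',cv2.resize(i,(800,600)))
W,i,d=cloud('wrist');z=W[...,2];X=(W[...,:2]-C)@UX;Y=(W[...,:2]-C)@UY
for lo in(-.085,-.05,0,.03):
    m=(abs(Y)<.06)&(X>lo)&(X<lo+.02);print(lo,m.sum(),np.median(z[m]) if m.any() else '')
print(read_clock())
```

```text
[(0.0865, 0.0865, 0.2), (0.0855, 0.0855, -0.2), (0.0845, 0.0845, 0.7), (0.0835, 0.0836, 2.7), (0.0825, 0.083, 8.7)] 43.4167
[ 0.30208058 -1.16881106 -0.12662452] [ 0.0645161   0.11717546 -0.17993558] -0.085 1790 0.09425666811917846
-0.05 1632 0.09408817962420382
0 686 0.09387222584728978
0.03 444 0.09369256326508804
46.6917
```

View pics/final.png

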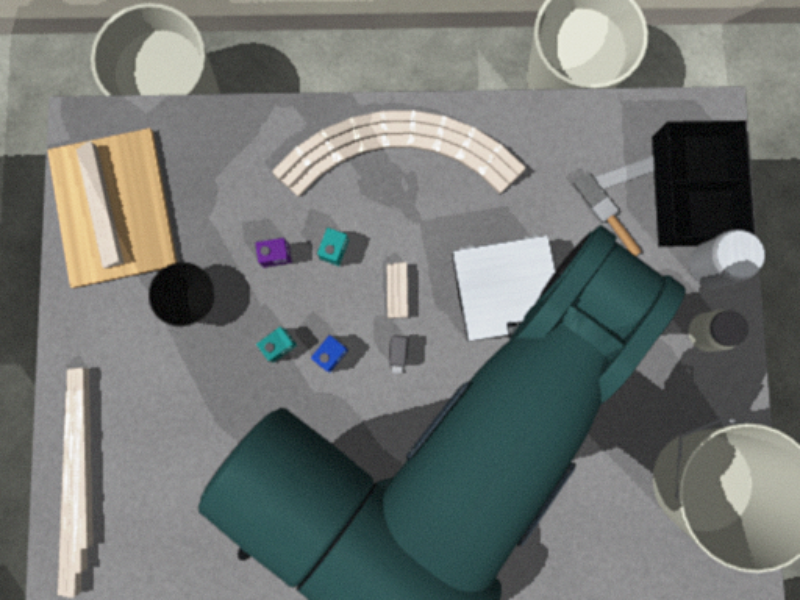

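The lid is flat at 0.094, so the catch has it. The bystanders in view haven't moved: offcut (397,290), tape (398,350), bowl (181,293), brush (605,210). Handing in.

```bash
python3 -c "
from h import *
print(order.job_done(),read_clock())"
```

```text
the job is handed in; nothing more can be done
the job is handed in; nothing more can be done
```

The laser stands fully down in the nest, the lid is latched shut again (measured flat at 94 mm), and I handed the job in at about 47 s of the 72 s allowed, with pressing forces peaking near 16 N.

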